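# Fit a new intake filter to the torch air pump and snap its cover on

### The job

Fit the clean white ring filter over the upright tube on top of the blue air pump so that it stands fully down on its seat, then set the black cover over it and press it straight down until all four orange clips snap over its rim. Do not let go of the job: finish while still pressing the cover firmly down on its seat, so that I can check the seal. Leave the dirty brown filter and the glass bird where they are.

Things in the scene. Friction and masses are not known exactly. Their poses are not given: they have to be found in the camera images.
- pump: Blue and silver air pump, fixed to the table: 200 mm (its x) by 150 mm (its y), top face 110 mm above the table. Origin: centre of its underside; z up. The filter seat stands in the middle of its top.
- seat (a point): Centre of the flat round filter seat (dark, 69 mm across, fixed on the pump), on the axis of the upright tube at its foot, 130 mm above the table; z up, x and y as the pump's. The new filter and then the cover's rim both come to rest on this face.
- tube_tip (a point): Top of the fixed white upright tube in the middle of the seat, on its axis, 58 mm above the seat. The tube is 20 mm in diameter; its last 8 mm are a cone that narrows to 10 mm. The filter slides over it with 1.5 mm clearance all round.
- filter_seat: Seat and tube as one fixed part; origin on the tube axis at table level. Four orange spring clips, 12 mm wide, stand round it at its +x, -x, +y, -y: noses 32 mm from the axis, 5.4 mm above the seat, sloping open upwards to 36.5 mm at the tops, 13.5 mm above the seat; outsides 40 mm from the axis. Fingers lower than 15 mm above the seat hit them, except on the diagonals.
- element_mid (a point): Centre (half-way up, on the axis) of the clean white pleated ring filter with green end rings, loose, upright on the table: 48 mm outside diameter, 50 mm high, bore 23 mm right through, about 50 g, z along its axis. Fitted, this point is 25 mm above the seat. Best held by its upper half, across the outside, to stay clear of the clips.
- cover: Black plastic cup standing mouth down on the table, about 70 g; origin at the centre of its open mouth (underside), z up. Body 59 mm in diameter, 66 mm high; inside 54 mm wide, 62 mm deep; rim flange at the bottom 68 mm across, 4 mm thick. Goes over filter and tube at any yaw; fully home its underside lies on the seat.
- cover_mid (a point): Centre of the cover, half-way up (33 mm above its underside), z up. Snapping it in takes 8 to 18 N: the rim meets the clips about 10 mm above the seat, the push peaks at about 5 mm, then drops; from 1.4 mm down the clips lie over the rim and hold it with little play.
- old_element_mid (a point): Centre (half-way up) of the old dirty brown ring filter with brown end rings, same size as the new one, upright on the table; to be left alone.
- bird: Blue glass bird figurine on a clear round foot 48 mm across, about 75 mm high, loose; origin at the centre of its underside; to be left alone.
Not all that is in view belongs to the job. Leave any pink or red look-alike of the cover alone.

How it is judged:
On the way, in this order (a step that is already met when the one before it is completed fails the run):
1. the clean filter stands on the seat over the tube (z of element_mid in the frame of seat between 0.022 and 0.0275 m and horizontal distance between element_mid and seat below 0.004 m and angle between element_mid's own z axis and vertical below 0.06 rad), for 0.2 s.
2. the cover is snapped fully home over the filter (z of cover in the frame of seat between -0.002 and 0.0015 m and horizontal distance between cover and seat below 0.004 m and angle between cover's own z axis and vertical below 0.03 rad), for 0.2 s.
At the end, for the whole second after the job is handed in: Clean filter on the seat over the tube (centre within 2.5 mm in height, 4 mm of the axis); cover snapped home over it (underside within 1.5 mm of the seat, 4 mm of the axis, tilt under 0.03 rad); the robot still touches the cover and presses it on the seat with over 4 N, at rest (all of step 2 and z of element_mid in the frame of seat between 0.022 and 0.0275 m and horizontal distance between element_mid and seat below 0.004 m and contact force between cover and filter_seat above 4 N and contact force between any of the fingers, the arm and cover above 2 N and linear speed of cover below 0.02 m/s); the arm keeps its last pose, push and grip.
It fails at once if the old filter was moved more than 25 mm (distance of old_element_mid from where it was at the start of the episode above 0.025 m).
It fails at once if the glass bird was moved more than 25 mm (distance of bird from where it was at the start of the episode above 0.025 m).
It also fails if it takes over 72 s, if anything falls off the work surface, if the arm or the gripper's body presses on something with over 40 N, if the wrist force passes 120 N, or if a joint passes its speed limit or range.

### The arm

A 6-joint arm with a two-finger parallel gripper is mounted at the origin on the work surface. World frame = base frame: x ahead of the robot, y to its left, z up, the work surface at z = 0. Lengths are in m, angles in rad, forces in N, time in s.
With the tool pointing down it reaches from about 0.425 to 0.95 m from the base axis. Payload 3.5 kg.
Tool frame: the origin (TCP) lies between the finger pads; the fingertips stand 19 mm ahead of it and the grasp point (between the pads) is the TCP (ctrl.nose_length is the distance from the TCP to the fingertips, in m); z points along the fingers, y is the line along which they close (so a half turn about z gives the same grasp; the last joint's range is limited). The gripper opens to 85 mm and grips with 20 to 120 N. Pads are 22 mm wide; open, the fingers measure 114 mm over their backs; the gripper's body (76 mm by 85 mm) begins 54 mm behind the grasp point. The pads swing forward as they close: fully open they stand 13 mm farther back than shut.
Start: joints at [-1.336, 0.286, 1.577, -0, 1.279, -0.15], TCP at [0.253, -0.626, 0.25] pointing down, gripper open.
Joint ranges: [-2.77, 2.77], [-0.9, 2.22], [0.21, 2.48], [-1.53, 4.67], [0.24, 2.81], [-2.84, 2.84]. Speed limits (rad/s): [2.79, 2.79, 3.14, 3.14, 3.14, 3.14].

### API

Orientations are given as a unit quaternion [x, y, z, w].
In Python, from plant import ctrl gives the robot as it stands.
- The arm moves only by the tool apply_moves, never from a script. Its argument "series" is a list of rows, each a list of 6 numbers: the shift along the world's x, y, z scaled (see below), then the turn, a rotation vector about the world's x, y, z scaled (see below). A call has 1 to 20 rows; each row is the pose to reach, as a shift and turn from the pose commanded when the call began; what a row does not reach only later rows make up. The controller multiplies each number of a shift by 0.8 m and each number of a turn by 45 degrees. A row lasts 1/8 s, in which the tool goes at most 62.5 mm and 10.7 degrees, less where a joint would pass 70% of its speed; a pose out of reach is approached as far as the arm can. A call with a number of a shift or a turn outside -1 to 1 is refused whole. A call with a gripper value outside its range is refused whole. "jaw" is the opening, from 0 (shut) to 1 (fully open), set as the call begins (left out, the last holds). The fingers move at their own pace and stop on an object; "squeeze" is the grip in N (left out, the last holds). Time passes only in rows, so rows that repeat a pose let the fingers close. It gives the time, the measured TCP pose, the force, the opening and the grip force at its end, in the units of the state.
- ctrl.get_state(): the state, without advancing time (a new reading comes with each control period).
- ctrl.read_camera(name): name is "side" or "top"; returns the picture (420x560x3 uint8, red, green, blue); there is no depth.
- ctrl.get_calibration(name): a dict with "fx", "fy", "cx", "cy" (pixels), "dist_coeffs" ([k1, k2, p1, p2, k3] as OpenCV has them; the pictures are not rectified), "xyz" and "orientation" of the camera in the world. Camera axes: x right, y up, looking along -z (the intrinsics and any distortion apply to the point x, -y, -z); pixel columns grow to the right and rows downward; lengths in m; the calibration is good to about 2 mm. A picture is of the moment at which its call begins. get_calibration takes no time and is no camera call.
- ctrl.sign_off(): hands the job in; it is judged then, once.
Trained networks look in the newest picture that a camera, given by its name, has taken for a name from the list of things; names that differ only in an ending like _2 or _b are one class to them, and where a whole thing is asked for, a point or a joint stands for the part that bears it (a point fixed in the world has none). Each returns a list of dicts, best first, with "p" (0 to 1); they miss things now and then, are a little off and sometimes report something else, mostly with a low value. They report only what shows in the picture. A call takes as long as a camera call. They do not tell look-alikes from the thing itself.
- ctrl.boxes_of(thing, camera): "xy" ([column, row] as shares, 0 to 1, of the picture: columns of its width, rows of its height, amid what is visible of it).
- ctrl.silhouettes(thing, camera): "pixels" (420x560 bool, what is visible of it) and "xy" ([column, row] as shares, 0 to 1, of the picture: columns of its width, rows of its height, amid what is visible of it).
The state is a dict: "time": time; "qpos": joint angles; "dq": joint speeds; "joint_efforts": joint torques, N m; "eef_pos": TCP position; "tcp_rot": TCP orientation; "contact_force": force on the tool from outside, world axes, zero at the start; "wrist_torque": the same for the moment, N m; "opening": opening from 0.0 (shut) to 1.0 (fully open); "finger_force": force on a finger pad.
Only numpy, scipy, OpenCV 4.12 (cv2) and the standard library are available. Lean on these libraries where they do the work, as an engineer would, in place of code of your own. Each camera call takes 0.05 s, during which the arm holds its last target. There are 200 camera calls.

## Working session

There is one attempt and no reset: what is moved stays moved. The work goes in short steps, Python scripts to look and compute and a tool call to move; the robot and the scene stay as the last step left them, time stands still between calls to the robot, and variables do not carry over. Pictures are saved under pics/ and viewed, at most 10 in all, crops included, and the job is handed in when it is done.

Besides the shell and the picture viewer there is one more tool, called after "Request:" by a JSON object that holds its "api" and its "payload", one argument or row to a line. apply_moves: Moves the arm, as the interface text tells. Shifts and turns lie within -1 to 1; 1 stands for 0.8 m of shift or 45 degrees of turn. Its arguments: {"type":"object","properties":{"series":{"type":"array"},"jaw":{"type":"number"},"squeeze":{"type":"number"}},"required":["series"]}

```bash
ls; mkdir -p pics
cat > h.py <<'E'
import numpy as np, cv2
from scipy.spatial.transform import Rotation as R
from plant import ctrl
def cal(n):
    c=ctrl.get_calibration(n)
    K=np.array([[c["fx"],0,c["cx"]],[0,c["fy"],c["cy"]],[0,0,1.]])
    return c,K,np.array(c["dist_coeffs"],float),np.array(c["xyz"]),R.from_quat(c["orientation"]).as_matrix()
def ray(n,px):
    c,K,D,t,Rm=cal(n)
    u=cv2.undistortPoints(np.array([[px]],float),K,D)[0,0]
    return t,Rm@np.array([u[0],-u[1],-1.])
def at_z(n,px,z):
    t,d=ray(n,px); return t+d*(z-t[2])/d[2]
def proj(n,P):
    c,K,D,t,Rm=cal(n)
    p=(np.atleast_2d(P)-t)@Rm; p=p*[1,-1,-1]
    return cv2.projectPoints(p.reshape(-1,1,3),np.zeros(3),np.zeros(3),K,D)[0][:,0]
def tri(pa,pb):
    A=np.zeros((3,3));b=np.zeros(3)
    for n,p in (("side",pa),("top",pb)):
        t,d=ray(n,p);d=d/np.linalg.norm(d);M=np.eye(3)-np.outer(d,d);A+=M;b+=M@t
    return np.linalg.solve(A,b)
def snap(n,f):
    im=ctrl.read_camera(n); cv2.imwrite("pics/"+f,im[:,:,::-1]); return im
def find(th,n):
    return [(np.round(np.array(b["xy"])*[560,420],1),round(b["p"],2)) for b in ctrl.boxes_of(th,n)]
E
python3 - <<'E'
from h import *
for n in("side","top"):
    snap(n,n+"0.png"); c=cal(n); print(n,c[3],c[4][:,2],c[1][0,0],c[2])
    for th in ("pump","filter_seat","tube_tip","seat","element_mid","cover","cover_mid","old_element_mid","bird"):
        print(th,[(b[0].tolist(),b[1]) for b in find(th,n)])
print(ctrl.get_state())
E
cd pics; python3 -c "
import cv2,numpy as np
a=[cv2.imread(f+'0.png') for f in('side','top')]
print(a[0].shape)"
```

```text
pics
side [0.21570669 0.66679503 0.81845424] [-0.23494514  0.68791542  0.68671185] 436.0604463193006 [0.03203536 0.         0.         0.         0.        ]
pump [([230.2, 212.9], 0.66)]
filter_seat [([225.8, 198.3], 0.69)]
tube_tip [([225.5, 193.1], 0.74)]
seat [([223.2, 195.5], 0.59)]
element_mid [([268.7, 353.7], 0.85), ([228.5, 193.7], 0.58)]
cover [([296.8, 175.7], 0.93), ([335.3, 179.5], 0.9), ([374.3, 183.4], 0.64), ([231.4, 213.7], 0.17)]
cover_mid [([334.7, 181.1], 0.9), ([372.1, 185.2], 0.63), ([268.1, 353.6], 0.61), ([295.3, 173.0], 0.56)]
old_element_mid [([157.4, 349.1], 0.85)]
bird [([269.6, 153.1], 0.74)]
top [ 0.19493467 -0.01238589  1.43162324] [-0.20212318 -0.01559603  0.97923592] 480.4153191162312 [-0.12585405  0.          0.          0.          0.        ]
pump [([174.1, 236.2], 0.27)]
filter_seat [([280.9, 162.1], 0.77)]
tube_tip [([277.9, 159.1], 0.69)]
seat [([282.4, 162.5], 0.86)]
element_mid [([172.4, 234.0], 0.73), ([362.9, 241.3], 0.18)]
cover [([362.5, 242.3], 0.81), ([358.4, 211.6], 0.79), ([373.2, 279.1], 0.61)]
cover_mid [([357.1, 208.8], 0.97), ([363
[... 223 characters left out ...]
qpos': array([-1.33603461e+00,  2.86301070e-01,  1.57668423e+00, -4.85453329e-06,
        1.27861351e+00, -1.49976983e-01]), 'dq': array([ 0.00125827,  0.00013196, -0.00169475, -0.00087552,  0.00021599,
        0.00035299]), 'joint_efforts': array([-1.00624300e-03, -4.05980015e+01, -2.92945057e+01, -2.51449674e-04,
        4.90097409e-04,  5.29543172e-06]), 'eef_pos': array([ 0.25337727, -0.6256282 ,  0.2503327 ]), 'tcp_rot': array([ 9.81553873e-01,  1.91185759e-01, -2.45270182e-06, -2.97566286e-06]), 'contact_force': array([-0.28502581,  0.35309966, -0.20308168]), 'wrist_torque': array([ 0.05064662, -0.02434092,  0.01434319]), 'finger_force': 0.0, 'opening': 0.998959322180661}
(420, 560, 3)
```

View pics/side0.png

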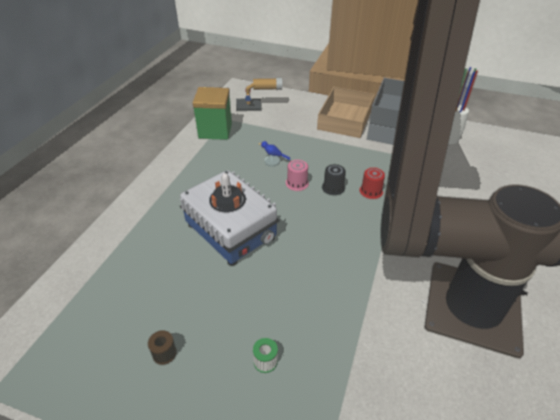

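View pics/top0.png

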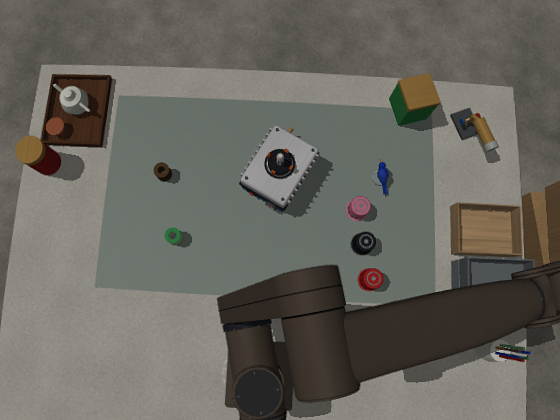

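Candidates, as side / top pixels:
- **Cover:** pink (297,175)/(359,208), black (335,180)/(364,243) and red (373,184)/(371,280). I choose the black one.
- **Filter:** green-white (266,354)/(174,236) and brown (162,347)/(163,172). I choose the green-white one.
- **Seat:** (227,198)/(281,162).

Next come close crops and model-based positions.

```bash
cat >> h.py <<'E'
def hull(n,x,y,parts):
    a=np.linspace(0,2*np.pi,60)
    P=np.vstack([np.c_[x+r*np.cos(a),y+r*np.sin(a),0*a+z] for r,z in parts])
    return cv2.convexHull(proj(n,P).astype(np.float32))[:,0]
def cen(poly):
    m=cv2.moments(poly.astype(np.float32).reshape(-1,1,2)); return np.array([m["m10"],m["m01"]])/m["m00"]
from scipy.optimize import fsolve
def fitc(n,c,parts,x0):
    return fsolve(lambda q:cen(hull(n,q[0],q[1],parts))-c,x0,epsfcn=1e-6)
def mask_c(m):
    k,l,s,ce=cv2.connectedComponentsWithStats(m.astype(np.uint8)); i=1+np.argmax(s[1:,4]); return ce[i],s[i,4]
FIL=[(.024,0),(.024,.05)]; COV=[(.034,0),(.034,.004),(.0295,.004),(.0295,.066)]
E
python3 - <<'E'
from h import *
ims={}
for n in("side","top"):
    ims[n]=ctrl.read_camera(n)
    for th,parts,g in (("element_mid",FIL,{"side":(268,354),"top":(173,236)}),("cover",COV,{"side":(335,180),"top":(364,243)})):
        for s in ctrl.silhouettes(th,n):
            xy=np.array(s["xy"])*[560,420]
            if np.linalg.norm(xy-g[n])<10:
                c,a=mask_c(s["pixels"]); x0=at_z(n,g[n],.03)[:2]
                q=fitc(n,c,parts,x0); ar=cv2.contourArea(hull(n,*q,parts))
                print(n,th,round(s["p"],2),c,a,"model area",round(ar),"xy",q)
                break
    for th in("tube_tip","seat","filter_seat"):
        b=find(th,n); print(n,th,b, at_z(n,b[0][0],.188 if th=="tube_tip" else .15))
    for th,z in (("old_element_mid",.025),("bird",.03)): print(th,at_z(n,find(th,n)[0][0],z))
    im=ims[n]; hs=cv2.cvtColor(im,cv2.COLOR_RGB2HSV)
    g={"side":(227,198),"top":(281,162)}[n]; 
    m=(hs[...,0]>4)&(hs[...,0]<20)&(hs[...,1]>120)&(hs[...,2]>80)
    w=np.zeros_like(m);w[g[1]-28:g[1]+28,g[0]-28:g[0]+28]=1;m&=w
    k,l,s,ce=cv2.connectedComponentsWithStats(m.astype(np.uint8)); print("orange",[(np.round(ce[i],1).tolist(),s[i,4]) for i in range(1,k) if s[i,4]>2])
def cr(n,p,h,sz): return cv2.resize(ims[n][p[1]-h:p[1]+h,p[0]-h:p[0]+h],(sz,sz),interpolation=cv2.INTER_CUBIC)
M=np.vstack([np.hstack([cr("side",(227,200),24,390),cr("top",(281,162),24,390)]),
 np.hstack([cr("side",(268,354),20,195),cr("top",(173,236),20,195),cr("side",(335,180),20,195),cr("top",(364,243),20,195)])])
cv2.imwrite("pics/crop1.png",M[:,:,::-1])
E
```

```text
side element_mid 0.57 [264.72453372 355.46341463] 697 model area 764 xy [0.38417875 0.27732965]
side cover 0.75 [333.4950495 179.5990099] 606 model area 663 xy [ 0.39552134 -0.28499474]
side tube_tip [(array([226.1, 196.2]), 0.58), (array([273. , 154.8]), 0.45), (array([333.8, 177.9]), 0.28)] [0.56343051 0.04141828 0.188     ]
side seat [(array([223.1, 200. ]), 0.81)] [0.58524186 0.01788635 0.15      ]
side filter_seat [(array([226.5, 199.6]), 0.77)] [0.57859308 0.01397633 0.15      ]
old_element_mid [0.58243006 0.33484643 0.025     ]
bird [ 0.6093338  -0.34278314  0.03      ]
orange [([217.0, 184.2], np.int32(10)), ([238.5, 185.0], np.int32(8)), ([213.5, 200.5], np.int32(26)), ([236.0, 200.3], np.int32(26))]
top element_mid 0.75 [173.27615063 236.23849372] 239 model area 267 xy [0.38298741 0.27820527]
top cover 0.58 [362.50105263 243.16631579] 475 model area 476 xy [ 0.39169385 -0.28266364]
top tube_tip [(array([279.9, 160.3]), 0.89)] [ 0.58287823 -0.02494064  0.188     ]
top seat [(array([282.1, 162.4]), 0.88)] [ 0.58895343 -0.03171321  0.15      ]
top filter_seat [(array([281.9, 161.8]), 0.92)] [ 0.59066484 -0.03107983  0.15      ]
old_element_mid [0.5700957  0.32992744 0.025     ]Traceback (most recent call last):
  File "<stdin>", line 15, in <module>
IndexError: list index out of range
```

Run:
```python
from h import *
ims={n:ctrl.read_camera(n) for n in("side","top")}
im=ims["top"]; hs=cv2.cvtColor(im,cv2.COLOR_RGB2HSV)
m=(hs[...,0]>4)&(hs[...,0]<20)&(hs[...,1]>120)&(hs[...,2]>80)
w=np.zeros_like(m);w[134:190,253:309]=1;m&=w
k,l,s,ce=cv2.connectedComponentsWithStats(m.astype(np.uint8)); print("orange",[(np.round(ce[i],1).tolist(),s[i,4]) for i in range(1,k) if s[i,4]>1])
def cr(n,p,h,sz): return cv2.resize(ims[n][p[1]-h:p[1]+h,p[0]-h:p[0]+h],(sz,sz),interpolation=cv2.INTER_CUBIC)
M=np.vstack([np.hstack([cr("side",(227,200),24,390),cr("top",(281,162),24,390)]),
 np.hstack([cr("side",(268,354),20,195),cr("top",(173,236),20,195),cr("side",(335,180),20,195),cr("top",(364,243),20,195)])])
cv2.imwrite("pics/crop1.png",M[:,:,::-1])
```

```text
orange [([286.1, 150.3], np.int32(13)), ([268.3, 153.7], np.int32(7)), ([290.6, 167.0], np.int32(11)), ([272.4, 171.3], np.int32(10))]
```

View pics/crop1.png

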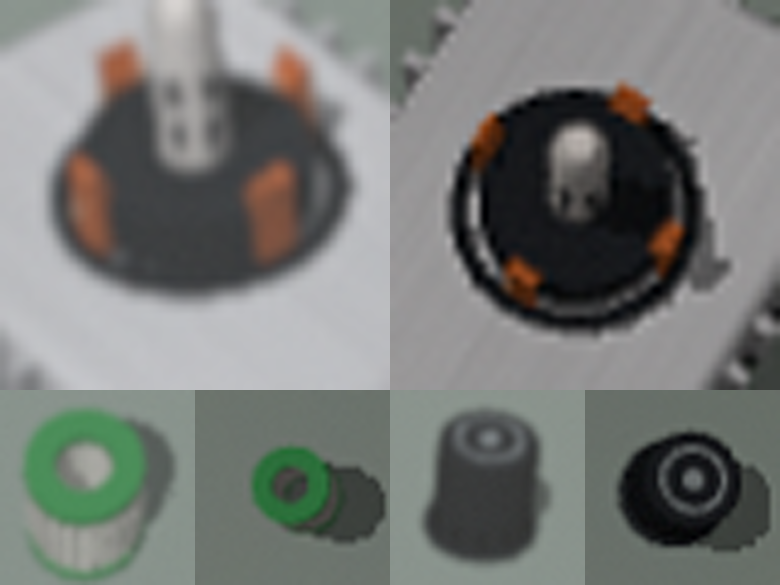

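The crop confirms the white and green filter, the black cover, and the seat with its clips. In the top picture the tube tip is near (280,155) and the mean of the four clips is (279.4,160.6). I'll set out now, keeping outside the minimum reach.

Request:
{"api": "apply_moves", "payload": {
  "series": [
    [0.308,0.282,0.062,0,0,-0.22],
    [0.308,0.282,0.062,0,0,-0.22],
    [0.308,0.282,0.062,0,0,-0.22],
    [0.308,0.282,0.062,0,0,-0.22],
    [0.308,0.282,0.062,0,0,-0.22],
    [0.308,0.282,0.062,0,0,-0.22],
    [0.408,0.782,0.087,0,0,-0.22],
    [0.408,0.782,0.087,0,0,-0.22],
    [0.408,0.782,0.087,0,0,-0.22],
    [0.408,0.782,0.087,0,0,-0.22],
    [0.408,0.782,0.087,0,0,-0.22],
    [0.408,0.782,0.087,0,0,-0.22],
    [0.408,0.782,0.087,0,0,-0.22],
    [0.408,0.782,0.087,0,0,-0.22]
  ],
  "jaw": 1,
  "squeeze": 40
}}

```text
time: 3.65
eef_pos: [0.58, 0.0023, 0.3202]
tcp_rot: [0.994, 0.108, 0.0, 0.0]
contact_force: [-0.2, 0.2, -0.3]
opening: 0.997
finger_force: 0.0
```

Run:
```python
from h import *
cs={"side":np.array([[217.0,184.2],[238.5,185.0],[213.5,200.5],[236.0,200.3]]),"top":np.array([[286.1,150.3],[268.3,153.7],[290.6,167.0],[272.4,171.3]])}
for n in cs:
    W=np.array([at_z(n,p,.139) for p in cs[n]]); print(n,W.mean(0),np.linalg.norm(W-W.mean(0),axis=1),np.degrees(np.arctan2(*(W-W.mean(0)).T[[1,0]])))
print("tip",at_z("top",(280.6,155.2),.186)); print("foot side",at_z("side",(226.4,196.9),.130))
s=ctrl.get_state();print(s["time"],s["eef_pos"],s["tcp_rot"],s["qpos"])
```

```text
side [ 0.59585461 -0.01974704  0.139     ] [0.03860222 0.03805457 0.03932993 0.03723735] [ -29.89673519 -114.94317492   66.92005042  151.85679159]
top [ 0.59740195 -0.02392737  0.139     ] [0.03577976 0.03696844 0.03663177 0.03701089] [ -29.53919884   59.98474668 -118.09641173  150.99799192]
tip [ 0.59804069 -0.02619855  0.186     ]
foot side [ 0.5937029  -0.01410428  0.13      ]
3.65 [0.57995485 0.00227041 0.32021541] [9.94169525e-01 1.07828029e-01 2.68126324e-04 3.28643644e-06] [-1.71009797e-01  3.08637087e-02  1.73750258e+00  1.44207063e-04
  1.37270905e+00  1.18368202e+00]
```

Request:
{"api": "apply_moves", "payload": {
  "series": [
    [-0.12,0.175,-0.05,0,0,0],
    [-0.12,0.175,-0.05,0,0,0],
    [-0.12,0.175,-0.05,0,0,0],
    [-0.245,0.347,-0.2,0,0,0],
    [-0.245,0.347,-0.2,0,0,0],
    [-0.245,0.347,-0.2,0,0,0],
    [-0.245,0.347,-0.2,0,0,0],
    [-0.245,0.347,-0.2,0,0,0],
    [-0.245,0.347,-0.2,0,0,0]
  ]
}}

```text
time: 4.78
eef_pos: [0.3858, 0.2771, 0.1616]
tcp_rot: [0.994, 0.105, 0.002, -0.0]
contact_force: [-0.5, 0.2, 0.1]
opening: 1.001
finger_force: 0.0
```

Run:
```python
from h import *
s=ctrl.get_state();print(s["time"],s["eef_pos"],s["tcp_rot"])
im=ctrl.read_camera("side"); p=proj("side",s["eef_pos"])[0].astype(int); print(p, hull("side",.3835,.2777,FIL).mean(0))
c=im[240:400,180:360]; cv2.imwrite("pics/f1.png",cv2.resize(c,(675,600),interpolation=cv2.INTER_CUBIC)[:,:,::-1])
```

```text
4.775 [0.38581789 0.27705449 0.1615616 ] [ 9.94458576e-01  1.05116743e-01  1.60307125e-03 -2.01834502e-04]
[262 315] [264.99106 355.6894 ]
```

View pics/f1.png

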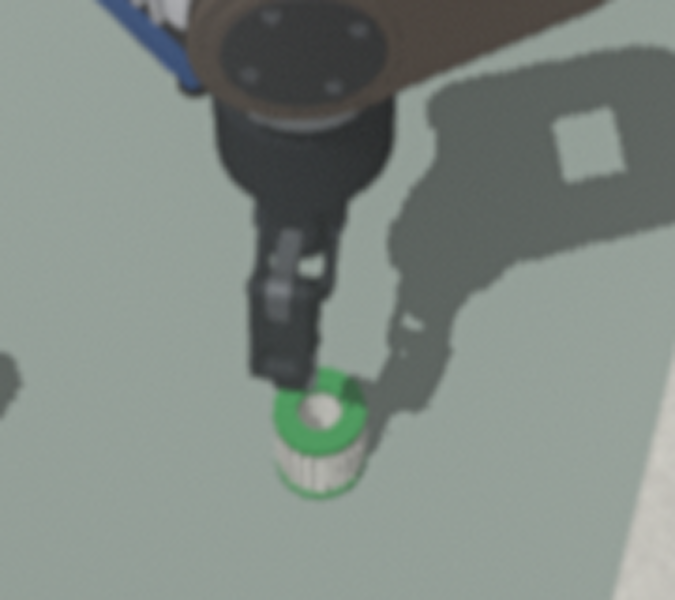

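The open fingers straddle the filter (near finger tip at about crop (285,375), filter at (320,410)). Descending, then gripping.

Request:
{"api": "apply_moves", "payload": {
  "series": [
    [0,0,-0.07,0,0,0],
    [0,0,-0.1,0,0,0],
    [0,0,-0.13,0,0,0],
    [0,0,-0.1525,0,0,0],
    [0,0,-0.1525,0,0,0],
    [0,0,-0.1525,0,0,0]
  ]
}}

```text
time: 5.58
eef_pos: [0.3854, 0.2775, 0.0392]
tcp_rot: [0.994, 0.105, 0.001, -0.0]
contact_force: [0.3, 0.0, -0.5]
opening: 1.0
finger_force: 0.0
```

Request:
{"api": "apply_moves", "payload": {
  "series": [
    [0,0,0,0,0,0],
    [0,0,0,0,0,0],
    [0,0,0,0,0,0],
    [0,0,0,0,0,0],
    [0,0,0,0,0,0],
    [0,0,0,0,0,0]
  ],
  "jaw": 0,
  "squeeze": 40
}}

```text
time: 6.32
eef_pos: [0.3846, 0.2779, 0.0389]
tcp_rot: [0.994, 0.106, 0.001, -0.0]
contact_force: [-0.9, -0.2, 6.7]
opening: 0.551
finger_force: 41.7
```

Request:
{"api": "apply_moves", "payload": {
  "series": [
    [0,0,0.03,0,0,0],
    [0,0,0.1,0,0,0],
    [0,0,0.17,0,0,0],
    [0,0,0.24,0,0,0],
    [0.03,-0.045,0.278,0,0,0],
    [0.08,-0.11,0.278,0,0,0],
    [0.13,-0.18,0.278,0,0,0],
    [0.17,-0.24,0.278,0,0,0],
    [0.21,-0.3,0.278,0,0,0],
    [0.25,-0.35,0.278,0,0,0],
    [0.2665,-0.377,0.278,0,0,0],
    [0.2665,-0.377,0.278,0,0,0],
    [0.2665,-0.377,0.278,0,0,0],
    [0.2665,-0.377,0.278,0,0,0],
    [0.2665,-0.377,0.278,0,0,0]
  ]
}}

```text
time: 8.2
eef_pos: [0.5966, -0.0229, 0.2606]
tcp_rot: [0.994, 0.107, 0.0, -0.0]
contact_force: [-0.2, 0.6, -0.3]
opening: 0.549
finger_force: 41.4
```

Run:
```python
from h import *
s=ctrl.get_state();print(s["time"],s["eef_pos"],s["tcp_rot"],s["opening"],s["contact_force"])
ims={}
for n in("side","top"):
    ims[n]=ctrl.read_camera(n); p=proj(n,s["eef_pos"])[0]; print(n,p)
    print([(b[0].tolist(),b[1]) for b in find("element_mid",n)],[(b[0].tolist(),b[1]) for b in find("tube_tip",n)])
def cr(n,x,y,h): return cv2.resize(ims[n][y-h:y+h,x-h:x+h],(400,400),interpolation=cv2.INTER_CUBIC)
cv2.imwrite("pics/s1.png",np.hstack([cr("side",227,180,40),cr("top",281,150,40)])[:,:,::-1])
```

```text
8.2 [ 0.59659602 -0.02291379  0.26057708] [ 9.94306968e-01  1.06553450e-01  1.23075296e-04 -1.95600049e-05] 0.549435825640237 [-0.16505942  0.56134339 -0.33553927]
side [222.12434157 149.15448204]
[([228.3, 155.9], 0.77), ([333.9, 178.5], 0.4)] [([226.0, 194.4], 0.88), ([158.5, 349.8], 0.66)]
top [280.04111765 146.71008249]
[] []
```

View pics/s1.png

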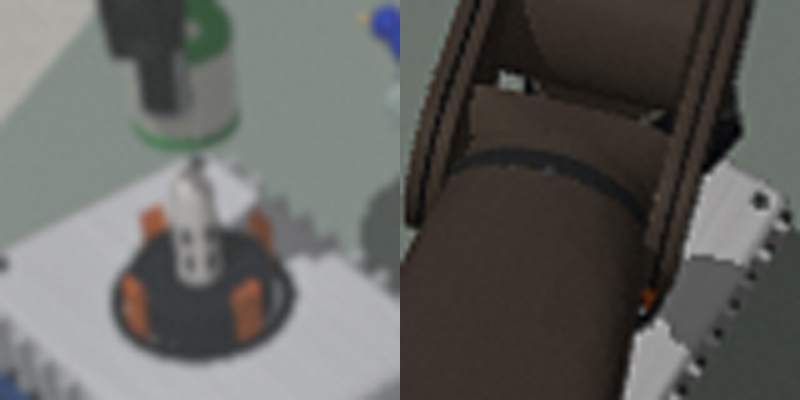

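Run:
```python
from h import *
s=ctrl.get_state();x,y,z=s["eef_pos"]
f=lambda q:((q-[187,140])*5).round(0).tolist()
print("tube axis",[f(p) for p in proj("side",[[.597,-.024,h] for h in(.13,.188,.2217)])])
h=hull("side",.597,-.024,[(.010,.13),(.01,.18)]);print("tube hull",f(h.min(0)),f(h.max(0)))
for q in ((x,y),(.597,-.024)):
    h=hull("side",*q,[(.024,z-.0389),(.024,z-.0389+.005)]);print("filter",f(h.min(0)),f(h.max(0)))
h=hull("side",.597,-.024,[(.0345,.13)]);print("seat disc",f(h.min(0)),f(h.max(0)))
im=ctrl.read_camera("side")
for r in (178,185,192): print(r,im[r,218:240,:].mean(1).round().astype(int).tolist())
for r in (162,164,166,168): 
    print(r,(im[r,205:245,1].astype(int)-im[r,205:245,0]).tolist())
```

```text
tube axis [[200.0, 270.0], [190.0, 175.0], [183.0, 116.0]]
tube hull [169.0, 175.0] [221.0, 284.0]
filter [128.0, 75.0] [237.0, 150.0]
filter [128.0, 75.0] [237.0, 150.0]
seat disc [126.0, 223.0] [272.0, 319.0]
178 [183, 182, 177, 166, 172, 183, 184, 177, 161, 140, 126, 140, 170, 183, 184, 184, 185, 184, 178, 162, 140, 126]
185 [95, 98, 107, 123, 144, 148, 145, 155, 155, 135, 110, 95, 93, 102, 106, 94, 90, 97, 93, 84, 80, 80]
192 [62, 61, 60, 69, 107, 132, 111, 113, 143, 142, 107, 84, 89, 74, 58, 58, 60, 61, 61, 60, 61, 59]
162 [10, 9, 9, 9, 9, 10, 9, 9, 8, 4, 1, 2, 3, 2, 2, 2, 3, 3, 3, 3, 1, 0, 1, 0, 1, 0, 1, 1, 4, 9, 10, 9, 9, 10, 9, 10, 10, 10, 9, 10]
164 [9, 10, 10, 9, 9, 9, 10, 12, 17, 17, 9, 1, 0, -1, 0, 1, 1, 2, 1, 1, 0, 0, 0, 1, 0, 1, 4, 10, 16, 15, 11, 10, 10, 10, 9, 9, 10, 9, 10, 9]
166 [10, 9, 10, 10, 9, 9, 9, 10, 14, 24, 29, 24, 18, 9, 7, 6, 3, 1, 2, 2, 2, 3, 4, 6, 9, 14, 17, 19, 18, 13, 10, 9, 10, 9, 9, 10, 9, 10, 10, 9]
168 [9, 10, 9, 10, 9, 10, 9, 9, 10, 12, 18, 26, 32, 34, 38, 37, 31, 29, 29, 28, 25, 24, 26, 25, 21, 18, 13, 11, 10, 10, 9, 10, 10, 10, 9, 10, 9, 9, 10, 10]
```

The side view shows the filter bottom centred at crop (186,~130) over the tube (193,168), within about 1 mm of the model. I'll lower it partway and check the forces.

Request:
{"api": "apply_moves", "payload": {
  "series": [
    [0.001,0,-0.02,0,0,0],
    [0.001,0,-0.035,0,0,0],
    [0.001,0,-0.045,0,0,0],
    [0.001,0,-0.055,0,0,0],
    [0.001,0,-0.065,0,0,0],
    [0.001,0,-0.075,0,0,0],
    [0.001,0,-0.08,0,0,0],
    [0.001,0,-0.08,0,0,0]
  ]
}}

```text
time: 9.55
eef_pos: [0.5977, -0.024, 0.196]
tcp_rot: [0.994, 0.106, -0.0, -0.0]
contact_force: [-0.3, 0.2, -1.4]
opening: 0.552
finger_force: 41.4
```

Request:
{"api": "apply_moves", "payload": {
  "series": [
    [0,0,-0.01,0,0,0],
    [0,0,-0.02,0,0,0],
    [0,0,-0.028,0,0,0],
    [0,0,-0.033,0,0,0],
    [0,0,-0.036,0,0,0],
    [0,0,-0.036,0,0,0],
    [0,0,-0.036,0,0,0]
  ]
}}

```text
time: 10.42
eef_pos: [0.5978, -0.0241, 0.1689]
tcp_rot: [0.994, 0.106, -0.0, 0.0]
contact_force: [-3.5, -0.4, 4.8]
opening: 0.554
finger_force: 42.0
```

Request:
{"api": "apply_moves", "payload": {
  "series": [
    [0,0,0,0,0,0],
    [0,0,0,0,0,0],
    [0,0,0,0,0,0],
    [0,0,0,0,0,0],
    [0,0,0.03,0,0,0],
    [0,0,0.07,0,0,0],
    [0,0,0.14,0,0,0],
    [0,0,0.19,0,0,0],
    [-0.05,-0.08,0.19,0,0,0],
    [-0.1,-0.15,0.19,0,0,0],
    [-0.14,-0.22,0.19,0,0,0],
    [-0.2,-0.29,0.1,0,0,0],
    [-0.255,-0.325,0.0,0,0,0],
    [-0.255,-0.325,0.0,0,0,0],
    [-0.255,-0.325,0.0,0,0,0],
    [-0.255,-0.325,0.0,0,0,0]
  ],
  "jaw": 1
}}

```text
time: 12.42
eef_pos: [0.3933, -0.284, 0.1667]
tcp_rot: [0.994, 0.105, -0.0, -0.001]
contact_force: [-0.0, 0.2, 0.2]
opening: 0.998
finger_force: 0.0
```

Run:
```python
from h import *
s=ctrl.get_state();print(s["time"],s["eef_pos"],s["tcp_rot"],s["opening"])
ims={}
S=[(.024,.13),(.024,.18)]
for n in("side","top"):
    ims[n]=ctrl.read_camera(n)
    for si in ctrl.silhouettes("element_mid",n)[:1]:
        c,a=mask_c(si["pixels"]); q=fitc(n,c,S,(.597,-.024)); print(n,c,a,cv2.contourArea(hull(n,*q,S)),q)
    for si in ctrl.silhouettes("cover",n):
        print("cov",np.array(si["xy"])*[560,420],si["p"])
    print(n,"tcp",proj(n,s["eef_pos"]))
def cr(n,x,y,h): return cv2.resize(ims[n][y-h:y+h,x-h:x+h],(400,400),interpolation=cv2.INTER_CUBIC)
cv2.imwrite("pics/s2.png",np.vstack([np.hstack([cr("side",227,185,30),cr("top",281,160,30)]),np.hstack([cr("side",330,170,40),cr("top",364,240,40)])])[:,:,::-1][::,::])
a=cv2.imread("pics/s2.png");cv2.imwrite("pics/s2.png",cv2.resize(a,(600,600)))
```

```text
12.425 [ 0.39325561 -0.2839778   0.16674009] [ 9.94482603e-01  1.04895480e-01 -4.74341498e-04 -1.03209535e-03] 0.9975569568800506
side [225.73161034 185.96421471] 503 555.545944823185 [ 0.5974488  -0.02339504]
cov [299.88  175.602] 0.76
cov [372.176 182.784] 0.73
cov [334.712 178.92 ] 0.59
cov [226.408 200.382] 0.58
side tcp [[338.89645833 139.72367872]]
top [279.99563319 159.17467249] 229 318.5103910486214 [ 0.59582663 -0.02536667]
cov [356.272 208.908] 0.76
cov [375.2   280.812] 0.62
top tcp [[373.21997017 235.68769527]]
```

View pics/s2.png

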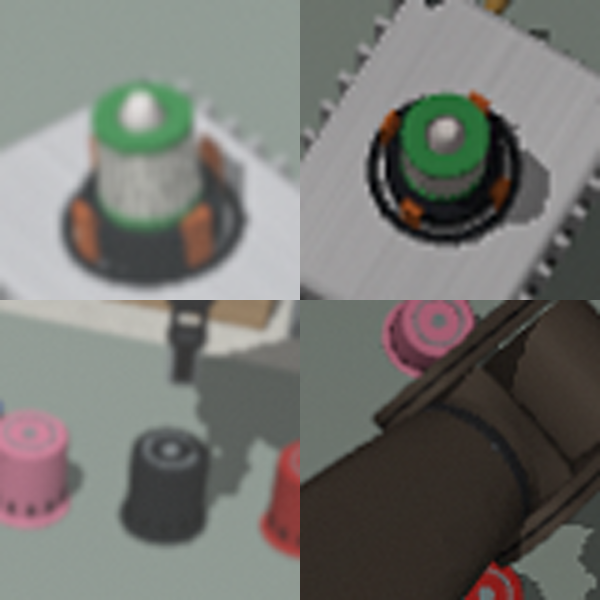

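The filter is fully down: its green ring is level and the tube tip shows through the bore (left crop (140,110)). The fingers are above the black cover (crop (185,370) over (170,450)). Descending and gripping.

Request:
{"api": "apply_moves", "payload": {
  "series": [
    [0,0,-0.05,0,0,0],
    [0,0,-0.09,0,0,0],
    [0,0,-0.12,0,0,0],
    [0,0,-0.14,0,0,0],
    [0,0,-0.153,0,0,0],
    [0,0,-0.153,0,0,0],
    [0,0,-0.153,0,0,0]
  ]
}}

```text
time: 13.6
eef_pos: [0.3944, -0.2846, 0.046]
tcp_rot: [0.994, 0.106, 0.001, 0.001]
contact_force: [0.2, -0.8, 0.1]
opening: 0.997
finger_force: 0.0
```

Request:
{"api": "apply_moves", "payload": {
  "series": [
    [0,0,0,0,0,0],
    [0,0,0,0,0,0],
    [0,0,0,0,0,0],
    [0,0,0,0,0,0],
    [0,0,0,0,0,0],
    [0,0,0,0,0,0]
  ],
  "jaw": 0,
  "squeeze": 70
}}

```text
time: 14.35
eef_pos: [0.3945, -0.2848, 0.0462]
tcp_rot: [0.994, 0.106, 0.001, 0.001]
contact_force: [1.0, -0.5, 5.3]
opening: 0.674
finger_force: 74.9
```

Request:
{"api": "apply_moves", "payload": {
  "series": [
    [0,0,0.03,0,0,0],
    [0,0,0.1,0,0,0],
    [0,0,0.17,0,0,0],
    [0,0,0.24,0,0,0],
    [0.03,0.04,0.281,0,0,0],
    [0.08,0.1,0.281,0,0,0],
    [0.13,0.165,0.281,0,0,0],
    [0.17,0.22,0.281,0,0,0],
    [0.21,0.27,0.281,0,0,0],
    [0.24,0.31,0.281,0,0,0],
    [0.254,0.325,0.281,0,0,0],
    [0.254,0.325,0.281,0,0,0],
    [0.254,0.325,0.281,0,0,0],
    [0.254,0.325,0.281,0,0,0],
    [0.254,0.325,0.281,0,0,0]
  ]
}}

```text
time: 16.23
eef_pos: [0.5967, -0.0249, 0.2701]
tcp_rot: [0.994, 0.105, 0.0, 0.0]
contact_force: [0.4, -0.4, -0.9]
opening: 0.674
finger_force: 74.9
```

Run:
```python
from h import *
s=ctrl.get_state();x,y,z=s["eef_pos"];print(s["time"],s["eef_pos"],s["tcp_rot"],s["opening"])
im=ctrl.read_camera("side"); x0,y0=187,130
c=cv2.resize(im[130:210,187:267],(600,600),interpolation=cv2.INTER_CUBIC)
dr=lambda h,col:cv2.polylines(c,[((h+.5-[x0,y0])*7.5).astype(np.int32).reshape(-1,1,2)],True,col,1)
b=z-.0462
dr(hull("side",x,y,[(.034,b),(.034,b+.004)]),(255,0,0))
dr(hull("side",.597,-.024,[(.024,.13),(.024,.18)]),(0,0,255))
dr(hull("side",.597,-.024,[(.0345,.13)]),(255,255,0))
cv2.imwrite("pics/c1.png",c[:,:,::-1])
```

```text
16.225 [ 0.59667604 -0.02487195  0.27012356] [9.94456416e-01 1.05149503e-01 1.05311799e-04 8.71892721e-05] 0.6743572463703524
```

View pics/c1.png

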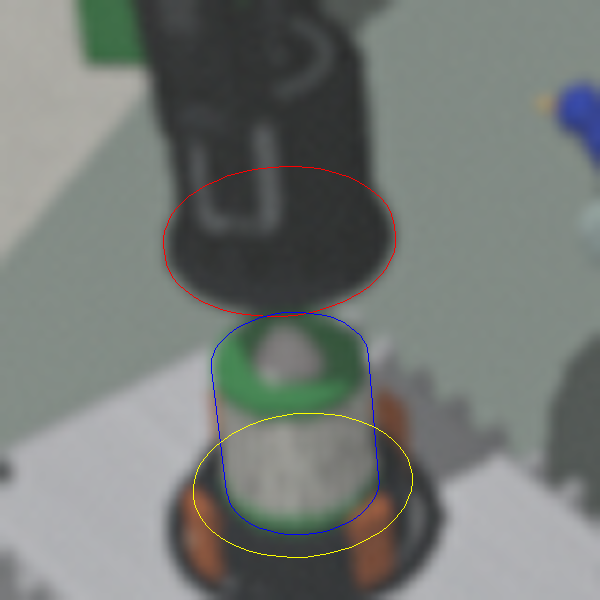

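The drawn models of the cover rim and filter match the picture to under 1 mm, so the cover is over the axis. Lowering to just above the clips.

Request:
{"api": "apply_moves", "payload": {
  "series": [
    [0,0,-0.02,0,0,0],
    [0,0,-0.035,0,0,0],
    [0,0,-0.05,0,0,0],
    [0,0,-0.065,0,0,0],
    [0,0,-0.08,0,0,0],
    [0,0,-0.09,0,0,0],
    [0,0,-0.094,0,0,0],
    [0,0,-0.094,0,0,0]
  ]
}}

```text
time: 17.27
eef_pos: [0.5971, -0.024, 0.1947]
tcp_rot: [0.994, 0.106, 0.0, -0.0]
contact_force: [0.7, 0.3, -0.5]
opening: 0.676
finger_force: 74.9
```

Request:
{"api": "apply_moves", "payload": {
  "series": [
    [0,0,-0.006,0,0,0],
    [0,0,-0.012,0,0,0],
    [0,0,-0.016,0,0,0],
    [0,0,-0.02,0,0,0],
    [0,0,-0.024,0,0,0],
    [0,0,-0.026,0,0,0],
    [0,0,-0.026,0,0,0],
    [0,0,-0.026,0,0,0]
  ]
}}

```text
time: 18.27
eef_pos: [0.598, -0.0244, 0.1762]
tcp_rot: [0.994, 0.106, 0.001, 0.001]
contact_force: [-1.3, -1.6, 7.7]
opening: 0.672
finger_force: 75.8
```

TCP z 0.1762 is exactly the fully home height. I'll press a little more and check.

Request:
{"api": "apply_moves", "payload": {
  "series": [
    [0,0,-0.002,0,0,0],
    [0,0,-0.004,0,0,0],
    [0,0,-0.005,0,0,0],
    [0,0,-0.005,0,0,0],
    [0,0,-0.005,0,0,0],
    [0,0,-0.005,0,0,0]
  ]
}}

```text
time: 19.02
eef_pos: [0.5981, -0.0244, 0.1762]
tcp_rot: [0.994, 0.106, 0.001, 0.001]
contact_force: [-10.0, -0.6, 22.3]
opening: 0.675
finger_force: 77.2
```

Run:
```python
from h import *
s=ctrl.get_state();x,y,z=s["eef_pos"];print(s["time"],s["eef_pos"],s["tcp_rot"],s["opening"],s["contact_force"],s["wrist_torque"],s["finger_force"])
im=ctrl.read_camera("side"); x0,y0=187,150
c=cv2.resize(im[150:220,187:267],(800,700),interpolation=cv2.INTER_CUBIC)
dr=lambda h,col:cv2.polylines(c,[((h+.5-[x0,y0])*10).astype(np.int32).reshape(-1,1,2)],True,col,1)
dr(hull("side",.597,-.024,[(.034,.13),(.034,.134)]),(255,0,0))
cv2.imwrite("pics/c2.png",c[:600,:,::-1])
```

```text
19.025 [ 0.59806087 -0.02435429  0.17617532] [9.94376434e-01 1.05897127e-01 9.74148911e-04 5.97159301e-04] 0.6751057344707316 [-9.97206983 -0.59029812 22.27079303] [ 0.20367629  1.55321023 -0.02719368] 77.22631752490997
```

View pics/c2.png

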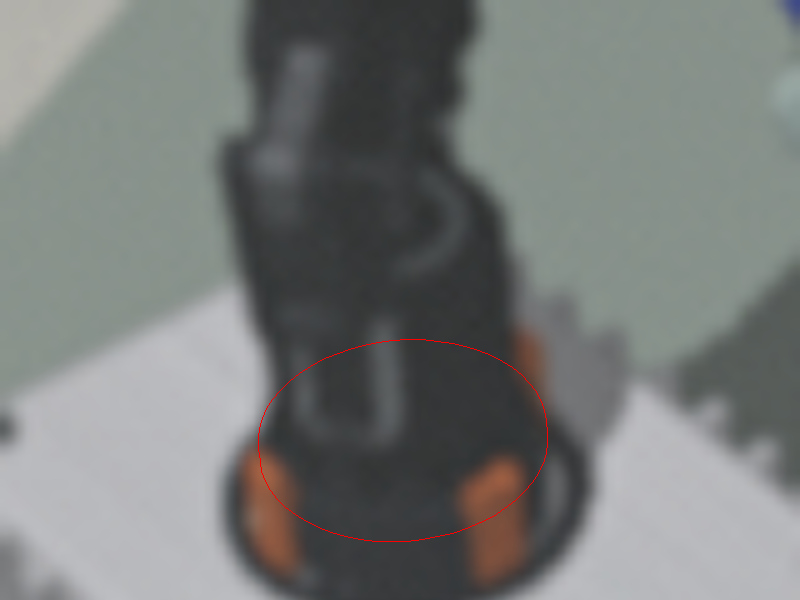

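Adding push raised the force to 22 N with no travel, so the cover is hard on the seat at the home height. In the crop the clips stand over the rim at (270,510) and (495,520). Holding briefly to confirm it is steady, then handing in.

Request:
{"api": "apply_moves", "payload": {
  "series": [
    [0,0,0,0,0,0],
    [0,0,0,0,0,0],
    [0,0,0,0,0,0],
    [0,0,0,0,0,0]
  ]
}}

```text
time: 19.58
eef_pos: [0.5981, -0.0244, 0.1762]
tcp_rot: [0.994, 0.106, 0.001, 0.001]
contact_force: [-9.1, 0.8, 22.1]
opening: 0.68
finger_force: 77.2
```

Run:
```python
from h import *
s=ctrl.get_state();print(s["time"],s["eef_pos"],s["contact_force"],s["dq"].round(4))
if abs(s["eef_pos"][2]-.1762)<.0008 and 8<s["contact_force"][2]<35: print(ctrl.sign_off())
```

```text
19.575 [ 0.5980521  -0.02438156  0.17617356] [-9.14151342  0.82340214 22.11320099] [-0.0005 -0.0025 -0.0001  0.0001 -0.0013  0.0011]
the job is handed in; nothing more can be done
None
```

I handed the job in at 19.6 s: the clean filter is on its seat and the black cover is at its home height, with the arm still pressing it down at about 22 N; I judged the clips snapped from that height and force, with only some of them visible in the last picture.

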